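# Nuts into the storage jar

### The job

Tidy the two loose hexagon nuts away: drop them one after the other through the neck of the white jar so that both lie inside it. Leave the jar standing upright and leave the bolt where it lies.

Things in the scene. Friction and masses are not known exactly. Their poses are not given: they have to be found in the camera images.
- jar: Loose white plastic storage jar (about 0.6 kg) standing open and upright on the bench, round, 130 mm tall: body 92 mm in diameter up to 88 mm, then a shoulder, then a neck of 64 mm outer and 56 mm inner diameter from 104 mm to the rim at 130 mm. Wall 4 mm, floor 5 mm thick. Origin: centre of its underside; z points up along its axis, so the mouth's centre is 130 mm above the origin.
- nut_1: One of two identical plain steel M12 hexagon nuts (about 0.03 kg) lying flat on the bench with its hole upright: 24 mm across the flats, 27 mm across the corners, 12 mm high. Origin: centre of its underside; z up; x points squarely out of one flat (the flats face x and every 60 degrees from it), y points at a corner.
- nut_2: The other steel M12 hexagon nut, the same size and axes as nut_1.
- bolt: Steel M12 hexagon bolt lying on the bench among the nuts, to be left alone: 58 mm long along its y, head (22 mm wide) at the +y end, shank 12 mm thick. Origin: under its middle. A white stepped plastic fitting, 26 mm wide and 30 mm high, also stands among these parts. Nuts, bolt and fitting stand at least 85 mm apart, centre to centre, and nothing else lies within 85 mm of the jar's axis.
Not all that is in view belongs to the job. What is shaped like the jar but black or yellow is not meant.

How it is judged (in metres and radians):
On the way:
1. one nut lies in the jar's body while the other is still outside the jar (((z of nut_1 in the frame of jar between 0 and 0.085 m and horizontal distance between nut_1 and jar below 0.044 m and horizontal distance between nut_2 and jar above 0.06 m) or (z of nut_2 in the frame of jar between 0 and 0.085 m and horizontal distance between nut_2 and jar below 0.044 m and horizontal distance between nut_1 and jar above 0.06 m))), for 0.2 s.
At the end, for the whole second after the job is handed in: Both nuts lie at rest inside the body of the jar, below its shoulder (origins less than 85 mm above the jar's underside and within 44 mm of its axis); the jar stands on the bench, upright within 10 degrees; the bolt has not been moved more than 30 mm (z of nut_1 in the frame of jar between 0 and 0.085 m and horizontal distance between each of nut_1, nut_2 and jar below 0.044 m and z of nut_2 in the frame of jar between 0 and 0.085 m and angle between jar's own z axis and vertical below 0.17 rad and height (world z) of jar between -0.01 and 0.01 m and linear speed of jar below 0.02 m/s and linear speed of each of nut_1, nut_2 below 0.03 m/s); the robot touches nothing.
It fails at once if the bolt is moved more than 30 mm from where it lay (distance of bolt from where it was at the start of the episode above 0.03 m).
It also fails if it takes over 51 s, if anything falls off the work surface, if the arm or the gripper's body presses on something with over 40 N, if the wrist force passes 120 N, or if a joint passes its speed limit or range.

### The arm

A 6-joint arm with a two-finger parallel gripper is mounted at the origin on a cart in front of the work surface, level with it; the furniture and walls round the work are solid. World frame = base frame: x ahead of the robot, y to its left, z up, the work surface at z = 0. Lengths are in mm, angles in rad, forces in N, time in s.
With the tool pointing down it reaches from about 350 to 975 mm from the base axis. Payload 7.1 kg.
Tool frame: the origin (TCP) lies on the front face of the gripper's body, between the roots of the fingers; the fingertips stand 80 mm ahead of it and the grasp point (between the pads) lies 61 mm ahead of it; z points along the fingers, y is the line along which they close (so a half turn about z gives the same grasp; the last joint's range is limited). The gripper opens to 88 mm and grips with 3 to 60 N. Pads are 20 mm wide; open, the fingers measure 115 mm over their backs; the gripper's body (75 mm by 178 mm) begins 61 mm behind the grasp point.
Start: joints at [-1.306, 0.423, 1.63, -0, 1.089, -0.019], TCP at [175.022, -599.977, 302.675] pointing down, gripper open.
Joint ranges: [-3, 3], [-0.9, 2.11], [0.09, 2.58], [-1.31, 4.45], [0.11, 2.69], [-2.54, 2.54]. Speed limits (rad/s): [2.39, 2.39, 3.01, 3.14, 3.14, 3.14].

### API

Orientations are given as a rotation vector (axis times angle).
In Python, from workcell import readout, vision, close_job gives the robot as it stands.
- The arm moves only by the tool servo_tool, never from a script. Its argument "plan" is a list that holds one entry, the list of rows, each a list of 7 numbers: the gripper command: -1 is fully open, 1 is shut, values between are in proportion, then the shift along the world's x, y, z in units of 40 mm (1.0 is 40 mm), then the turn, a rotation vector about the world's x, y, z in units of 5 degrees (1.0 is 5 degrees). A call has 1 to 5 rows; each row shifts and turns the commanded pose from where the row before left it; what a row does not reach is not made up. A row lasts 1/12 s, in which the tool goes at most 41.7 mm and 7.16 degrees, less where a joint would pass 70% of its speed; a pose out of reach is approached as far as the arm can. A call is refused whole if a number of a shift passes 1 or a number of a turn 1, either way. A call with a gripper value outside its range is refused whole. The fingers move at their own pace and stop on an object; the grip force is fixed at half the most. Time passes only in rows, so rows that do not move let the fingers close. It gives the time, the measured TCP pose, the force, the opening and the grip force at its end, in the units of the state.
- readout.get_obs(): the state, without advancing time (a new reading comes with each control period).
- vision.get_image(name): name is "side" or "top"; returns the picture (480x640x3 uint8, red, green, blue); there is no depth.
- vision.camera_params(name): a dict with "fx", "fy", "cx", "cy" (pixels), "D" ([k1, k2, p1, p2, k3] as OpenCV has them; the pictures are not rectified), "rvec" (rotation vector, rad) and "tvec" (3), from world to camera coordinates, as OpenCV has them. Camera axes: x right, y down, z forward; pixel columns grow to the right and rows downward; lengths in mm; the calibration is good to about 2 mm. A picture is of the moment at which its call begins. camera_params takes no time and is no camera call.
- close_job(): hands the job in; it is judged then, once.
The state is a dict: "t": time; "qpos": joint angles; "qvel": joint speeds; "joint_torque": joint torques, N m; "ee_pos": TCP position; "orientation": TCP orientation; "ft_force": force on the tool from outside, world axes, zero at the start; "moment": the same for the moment, N m; "width": finger opening in mm; "grasp_force": force on a finger pad.
Only numpy, scipy, OpenCV 4.12 (cv2) and the standard library are available. Lean on these libraries where they do the work, as an engineer would, in place of code of your own. Each camera call takes 0.05 s, during which the arm holds its last target. There are 200 camera calls.

## Working session

There is one attempt and no reset: what is moved stays moved. The work goes in short steps, Python scripts to look and compute and a tool call to move; the robot and the scene stay as the last step left them, time stands still between calls to the robot, and variables do not carry over. Pictures are saved under pics/ and viewed, at most 10 in all, crops included, and the job is handed in when it is done.

Besides the shell and the picture viewer there is one more tool, called after "Call:" by a JSON object that holds its "fn" and its "kwargs", one argument or row to a line. servo_tool: Moves the arm, as the interface text tells. Its arguments: {"type":"object","properties":{"plan":{"type":"array"}},"required":["plan"]}

```bash
mkdir -p pics; cat > h.py <<'E'
import numpy as np,cv2
from workcell import readout,vision
def cam(n):
    p=vision.camera_params(n);K=np.array([[p['fx'],0,p['cx']],[0,p['fy'],p['cy']],[0,0,1.]])
    return K,np.array(p['D'],float),np.array(p['rvec'],float),np.array(p['tvec'],float)
def ray(n,px):
    K,D,r,t=cam(n);R=cv2.Rodrigues(r)[0]
    u=cv2.undistortPoints(np.array(px,float).reshape(-1,1,2),K,D).reshape(-1,2)
    return -R.T@t,np.c_[u,np.ones(len(u))]@R
def plane(n,px,z):
    c,d=ray(n,px);return c+d*((z-c[2])/d[:,2])[:,None]
def proj(n,P):
    K,D,r,t=cam(n);return cv2.projectPoints(np.array(P,float).reshape(-1,1,3),r,t,K,D)[0].reshape(-1,2)
def shot(n,name):
    im=vision.get_image(n)[:,:,::-1].copy();cv2.imwrite(f'pics/{name}.png',im);return im
E
python3 -c "
from h import *
for n in('top','side'):
  shot(n,n+'0');c,_=ray(n,[[320,240]]);print(n,c,plane(n,[[320,240],[0,0],[639,479]],0))
print(readout.get_obs())"
```

```text
top [ 356.9568837    64.03707395 1019.95637119] [[ 572.25381427   63.91940071    0.        ]
 [1233.52893251  944.40472797    0.        ]
 [  49.95991991 -631.79102291    0.        ]]
side [ 512.56962254 -909.63351686  581.06803218] [[  550.35124984    80.73591344     0.        ]
 [-1471.61905165  3137.06980671     0.        ]
 [  917.50009272  -475.14531699     0.        ]]
{'t': 0.1, 'qpos': array([-1.30601155e+00,  4.23770316e-01,  1.63062409e+00,  1.34852977e-05,
        1.08859297e+00, -1.89743290e-02]), 'qvel': array([-0.00197266, -0.00243441, -0.0042326 ,  0.00097201,  0.00179782,
        0.00082229]), 'joint_torque': array([-7.04712274e-04, -5.45612240e+01, -2.74324715e+01,  6.44368306e-02,
        1.87821494e-02, -3.40211375e-05]), 'ee_pos': array([ 174.91711736, -599.60786648,  301.97153891]), 'orientation': array([-3.10865547e+00, -4.44028193e-01,  2.49857957e-04]), 'ft_force': array([-0.49684601,  0.80319465,  0.01480625]), 'moment': array([ 0.01937275, -0.03143002, -0.02026915]), 'grasp_force': 0.0, 'width': 87.93082192574217}
```

View pics/top0.png

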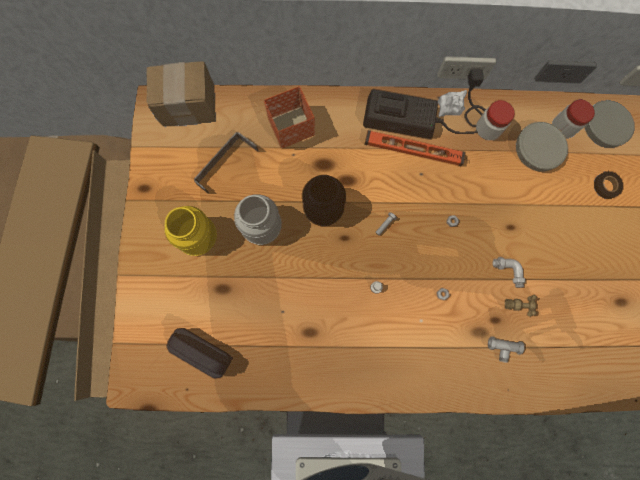

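View pics/side0.png

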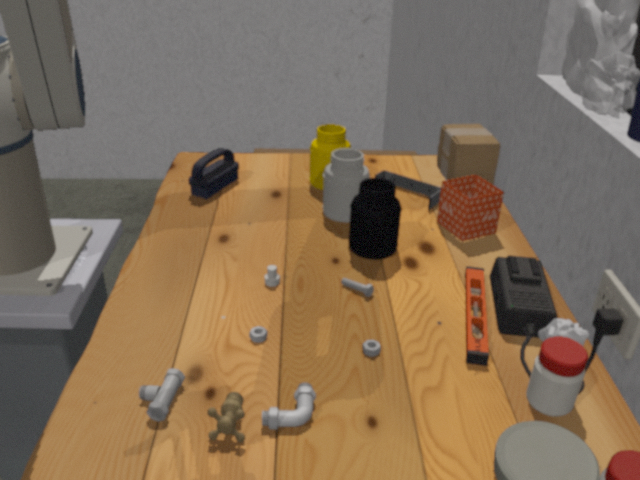

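The top view shows the white jar's mouth at about (257,209), the nuts at (453,221) and (443,294), the bolt at (387,223) and the fitting at (377,287). In the side view the nuts are at (372,348) and (258,335), and the jar's mouth is at (347,160).

```bash
cat > m.py <<'E'
from h import *
def blob(im,c,r,sat=60,up=8):
    x0,y0=c[0]-r,c[1]-r
    cr=cv2.resize(im[y0:y0+2*r,x0:x0+2*r],None,fx=up,fy=up,interpolation=cv2.INTER_CUBIC)
    hsv=cv2.cvtColor(cr,cv2.COLOR_BGR2HSV)
    m=((hsv[...,1]<sat)&(hsv[...,2]>50)).astype(np.uint8)
    cs=cv2.findContours(m,cv2.RETR_EXTERNAL,cv2.CHAIN_APPROX_NONE)[0]
    k=max(cs,key=cv2.contourArea)[:,0].astype(float)
    cv2.drawContours(cr,[k.astype(int)[:,None]],-1,(0,0,255),1)
    return (k+.5)/up-.5+[x0,y0],cr
E
python3 - <<'E'
from m import *
T=cv2.imread('pics/top0.png');S=cv2.imread('pics/side0.png');out=[]
for nm,n,im,c,r in [('A','top',T,(453,221),14),('B','top',T,(443,294),14),('A','side',S,(372,348),16),('B','side',S,(258,335),16),('bolt','top',T,(387,223),18),('fit','top',T,(377,287),14),('jar','top',T,(258,218),36),('jar','side',S,(346,185),42)]:
    k,cr=blob(im,c,r,80 if nm!='jar' else 45)
    out.append(cv2.resize(cr,(200,200)))
    z=130 if nm=='jar' else 6
    P=plane(n,k,z)[:,:2]; (cx,cy),rr=cv2.minEnclosingCircle(P.astype(np.float32))
    print(nm,n,'circ',cx,cy,rr,'mean',P.mean(0),'rect',cv2.minAreaRect(P.astype(np.float32)))
    if nm in'AB':
        ch=cv2.convexHull(P.astype(np.float32))[:,0]
        a=np.radians(np.arange(0,180,10));w=[np.ptp(ch@[np.cos(t),np.sin(t)]) for t in a];print(np.round(w,1))
cv2.imwrite('pics/crops.png',np.vstack([np.hstack(out[:4]),np.hstack(out[4:])]))
print(plane('top',[[257,200],[193,217],[325,188]],130), plane('side',[[347,160]],130))
E
```

```text
A top circ 618.9869384765625 -237.1201934814453 14.044439315795898 mean [ 619.07804324 -237.16207422] rect ((619.03515625, -237.1458282470703), (25.9810848236084, 26.169408798217773), 43.35284423828125)
[26.  25.2 25.5 25.9 26.1 25.9 25.4 26.1 26.8 27.7 28.1 27.9 27.4 26.5
 26.8 27.5 27.7 27.2]
B top circ 452.3433837890625 -207.3282928466797 13.793981552124023 mean [ 452.70911988 -207.47685624] rect ((452.6243591308594, -207.46881103515625), (24.579418182373047, 26.75666618347168), 39.547889709472656)
[25.6 25.8 25.6 25.2 24.6 25.9 26.9 27.4 27.5 26.9 25.9 26.3 26.8 26.8
 26.5 25.6 24.6 24.8]
A side circ 617.232666015625 -237.2816162109375 19.44037437438965 mean [ 617.30973037 -237.21691795] rect ((617.6321411132812, -237.39183044433594), (38.65816116333008, 26.231426239013672), 88.13939666748047)
[26.3 28.3 30.9 33.1 35.  36.4 37.6 38.7 38.8 38.5 38.  36.8 35.3 33.7
 31.5 29.7 27.9 26.5]
B side circ 450.9727783203125 -207.18743896484375 19.371644973754883 mean [ 450.84854066 -207.31454196] rect ((450.58746337890625, -207.18896484375), (38.53564453125, 26.1895809173584), 88.302192687
[... 395 characters left out ...]
-60.84472488] rect ((466.90032958984375, -60.43284606933594), (25.614797592163086, 26.195068359375), 0.44624194502830505)
jar top circ 587.3714599609375 193.2539825439453 49.754669189453125 mean [583.33210066 181.9337506 ] rect ((592.2684326171875, 192.72207641601562), (89.51318359375, 88.59376525878906), 46.98358917236328)
jar side circ 633.23193359375 90.32194519042969 181.46180725097656 mean [607.38213542 112.20661025] rect ((595.53857421875, 102.27637481689453), (362.8458251953125, 101.08641052246094), 72.40361785888672)
[[625.59760029 191.12093991 130.        ]
 [589.27719615 318.13898077 130.        ]
 [652.09458074  54.85887699 130.        ]] [[601.22778854 165.29521542 130.        ]]
```

View pics/crops.png

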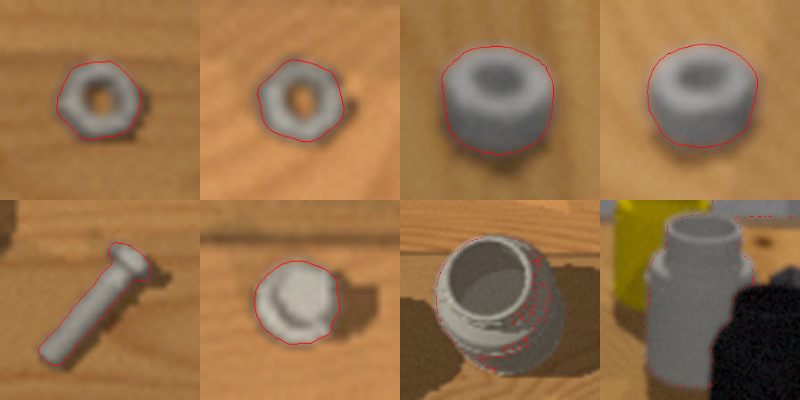

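Nut B is at about (452,-207) with its flats near 42/102/162°. Nut A is at about (618,-237) with its flats near 5/65/125°. The jar's mouth is at about (603,197). The tool already closes along about 106°, so I'll take nut B first.

Call:
{"fn": "servo_tool", "kwargs": {
  "plan": [
    [[-1, 0.46, 0.65, 0, 0, 0, 0], [-1, 0.46, 0.65, 0, 0, 0, 0], [-1, 0.46, 0.65, 0, 0, 0, 0], [-1, 0.46, 0.65, 0, 0, 0, 0], [-1, 0.46, 0.65, 0, 0, 0, 0]]
  ]
}}

```text
t: 0.52
ee_pos: [267.4, -468.5, 302.3]
orientation: [-3.109, -0.443, 0.0]
ft_force: [0.1, -0.4, 0.4]
width: 88.0
grasp_force: 0.0
```

Call:
{"fn": "servo_tool", "kwargs": {
  "plan": [
    [[-1, 0.46, 0.65, 0, 0, 0, -0.3], [-1, 0.46, 0.65, 0, 0, 0, -0.3], [-1, 0.46, 0.65, 0, 0, 0, -0.2], [-1, 0.46, 0.65, 0, 0, 0, 0], [-1, 0.46, 0.65, 0, 0, 0, 0]]
  ]
}}

```text
t: 0.93
ee_pos: [359.5, -338.5, 302.5]
orientation: [-3.123, -0.335, 0.0]
ft_force: [-0.0, -1.1, -0.2]
width: 88.1
grasp_force: 0.0
```

Call:
{"fn": "servo_tool", "kwargs": {
  "plan": [
    [[-1, 0.46, 0.65, -0.4, 0, 0, 0], [-1, 0.46, 0.65, -0.8, 0, 0, 0], [-1, 0.46, 0.65, -0.8, 0, 0, 0], [-1, 0.46, 0.65, -0.8, 0, 0, 0], [-1, 0.46, 0.65, -0.6, 0, 0, 0]]
  ]
}}

```text
t: 1.35
ee_pos: [446.7, -214.6, 172.3]
orientation: [-3.123, -0.335, 0.002]
ft_force: [0.2, 0.2, 0.9]
width: 87.8
grasp_force: 0.0
```

Call:
{"fn": "servo_tool", "kwargs": {
  "plan": [
    [[-1, 0.13, 0.18, -0.6, 0, 0, 0], [-1, 0, 0, -0.6, 0, 0, 0], [-1, 0, 0, -0.5, 0, 0, 0], [-1, 0, 0, -0.3, 0, 0, 0], [-1, 0, 0, -0.13, 0, 0, 0]]
  ]
}}

```text
t: 1.77
ee_pos: [451.1, -208.3, 87.1]
orientation: [-3.122, -0.336, 0.004]
ft_force: [-0.4, -1.2, -0.4]
width: 88.0
grasp_force: 0.0
```

```bash
python3 - <<'E'
from h import *
o=readout.get_obs();print(o['t'],o['ee_pos'],o['width'],o['ft_force'])
a=shot('top','t1');b=shot('side','s1')
c1=proj('top',[[452,-207,6]])[0].astype(int);c2=proj('side',[[452,-207,6]])[0].astype(int);print(c1,c2)
f=lambda i,c,r:cv2.resize(i[c[1]-r:c[1]+r,c[0]-r:c[0]+r],(400,400),interpolation=cv2.INTER_CUBIC)
cv2.imwrite('pics/g1.png',np.hstack([f(a,c1,40),f(b,c2,50)]))
E
```

```text
1.7667 [ 451.11910326 -208.31751699   87.10941237] 88.04174616149697 [-0.41738468 -1.17229627 -0.41073125]
[442 294] [258 333]
```

View pics/g1.png

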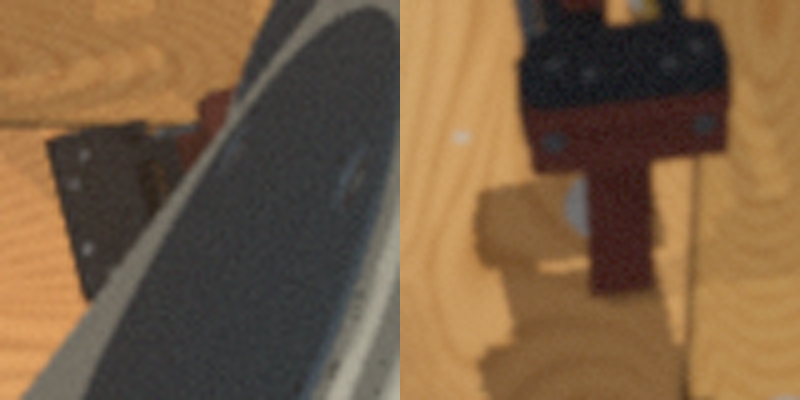

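The near finger stands in front of the nut. The nut shows only about 8 mm to its left in the right-hand crop, around (575,205), which fits a centred nut. I'll lower slightly and close.

Call:
{"fn": "servo_tool", "kwargs": {
  "plan": [
    [[-1, 0.02, 0.02, -0.1, 0, 0, 0], [1, 0, 0, 0, 0, 0, 0], [1, 0, 0, 0, 0, 0, 0], [1, 0, 0, 0, 0, 0, 0], [1, 0, 0, 0, 0, 0, 0]]
  ]
}}

```text
t: 2.28
ee_pos: [453.0, -208.2, 85.5]
orientation: [3.123, 0.335, 0.001]
ft_force: [-0.3, -0.2, -0.4]
width: 64.5
grasp_force: 0.0
```

Call:
{"fn": "servo_tool", "kwargs": {
  "plan": [
    [[1, 0, 0, 0, 0, 0, 0], [1, 0, 0, 0, 0, 0, 0], [1, 0, 0, 0, 0, 0, 0], [1, 0, 0, 0, 0, 0, 0], [1, 0, 0, 0, 0, 0, 0]]
  ]
}}

```text
t: 2.7
ee_pos: [452.7, -208.0, 84.9]
orientation: [-3.124, -0.336, 0.0]
ft_force: [-0.7, 0.3, 0.2]
width: 31.3
grasp_force: 0.0
```

Call:
{"fn": "servo_tool", "kwargs": {
  "plan": [
    [[1, 0, 0, -0.03, 0, 0, 0], [1, 0, 0, 0, 0, 0, 0], [1, 0, 0, 0, 0, 0, 0], [1, 0, 0, 0, 0, 0, 0], [1, 0, 0, 0, 0, 0, 0]]
  ]
}}

```text
t: 3.12
ee_pos: [452.8, -208.0, 83.7]
orientation: [3.124, 0.336, 0.0]
ft_force: [-0.3, 0.2, 1.0]
width: 23.2
grasp_force: 30.0
```

Call:
{"fn": "servo_tool", "kwargs": {
  "plan": [
    [[1, 0, 0, 0.2, 0, 0, 0], [1, 0, 0, 0.4, 0, 0, 0], [1, 0, 0, 0.6, 0, 0, 0], [1, 0, 0, 0.6, 0, 0, 0], [1, 0, 0, 0.6, 0, 0, 0]]
  ]
}}

```text
t: 3.53
ee_pos: [452.3, -207.8, 180.9]
orientation: [-3.123, -0.335, 0.001]
ft_force: [0.1, -0.0, -0.7]
width: 23.8
grasp_force: 30.0
```

Call:
{"fn": "servo_tool", "kwargs": {
  "plan": [
    [[1, 0.25, 0.67, 0.35, 0, 0, 0], [1, 0.25, 0.67, 0.35, 0, 0, 0], [1, 0.25, 0.67, 0.35, 0, 0, 0], [1, 0.25, 0.67, 0.35, 0, 0, 0], [1, 0.25, 0.67, 0.35, 0, 0, 0]]
  ]
}}

```text
t: 3.95
ee_pos: [502.6, -72.7, 251.0]
orientation: [3.124, 0.335, 0.0]
ft_force: [0.5, -0.1, -0.8]
width: 23.5
grasp_force: 30.0
```

Call:
{"fn": "servo_tool", "kwargs": {
  "plan": [
    [[1, 0.25, 0.67, 0, 0, 0, 0], [1, 0.25, 0.67, 0, 0, 0, 0], [1, 0.25, 0.67, 0, 0, 0, 0], [1, 0.25, 0.67, 0, 0, 0, 0], [1, 0.25, 0.67, 0, 0, 0, 0]]
  ]
}}

```text
t: 4.37
ee_pos: [552.7, 61.4, 250.2]
orientation: [3.124, 0.336, -0.0]
ft_force: [1.3, -0.2, 0.6]
width: 23.5
grasp_force: 30.0
```

```bash
python3 - <<'E'
from h import *
from scipy.optimize import fsolve
f=lambda p:[proj('top',[[*p,130]])[0,0]-253.7,proj('side',[[*p,130]])[0,0]-347.9]
p=fsolve(f,[603,197]);print(p)
a=np.linspace(0,2*np.pi,80);T=cv2.imread('pics/top0.png');S=cv2.imread('pics/side0.png');o=[]
for n,im,c,r in(('top',T,(255,213),36),('side',S,(346,165),32)):
    cr=cv2.resize(im[c[1]-r:c[1]+r,c[0]-r:c[0]+r],(400,400),interpolation=cv2.INTER_CUBIC);s=200/r
    for R,col in((32,(0,0,255)),(28,(0,255,0))):
        q=proj(n,np.c_[p[0]+R*np.cos(a),p[1]+R*np.sin(a),np.full(80,130)])
        cv2.polylines(cr,[((q-np.array(c)+r+.5)*s).astype(int)],True,col,1)
    o.append(cr)
cv2.imwrite('pics/rim.png',np.hstack(o))
E
```

```text
[605.00456024 196.92113249]
```

View pics/rim.png

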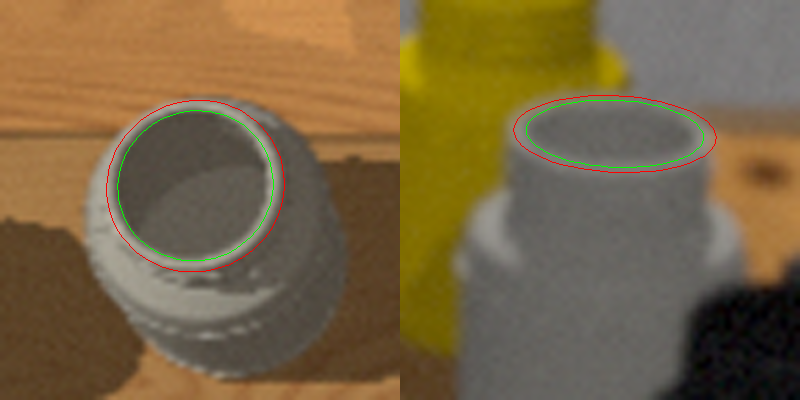

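The projected rim circles lie on the jar's mouth in both crops, so the mouth centre is at about (604,197).

Call:
{"fn": "servo_tool", "kwargs": {
  "plan": [
    [[1, 0.26, 0.68, 0, 0, 0, 0], [1, 0.26, 0.68, 0, 0, 0, 0], [1, 0.26, 0.68, 0, 0, 0, 0], [1, 0.26, 0.68, 0, 0, 0, 0], [1, 0.26, 0.68, 0, 0, 0, 0]]
  ]
}}

```text
t: 4.78
ee_pos: [604.7, 197.4, 250.1]
orientation: [3.124, 0.336, -0.001]
ft_force: [-0.3, -1.2, 0.1]
width: 23.1
grasp_force: 30.0
```

Call:
{"fn": "servo_tool", "kwargs": {
  "plan": [
    [[1, 0, 0, -0.3, 0, 0, 0], [1, 0, 0, -0.3, 0, 0, 0], [1, 0, 0, -0.2, 0, 0, 0], [1, 0, 0, 0, 0, 0, 0], [1, 0, 0, 0, 0, 0, 0]]
  ]
}}

```text
t: 5.2
ee_pos: [603.9, 194.7, 216.8]
orientation: [3.123, 0.334, -0.004]
ft_force: [-0.4, 0.6, 0.7]
width: 23.8
grasp_force: 30.0
```

```bash
python3 - <<'E'
from h import *
b=shot('side','s2');a=shot('top','t2')
f=lambda i,c,r:cv2.resize(i[c[1]-r:c[1]+r,c[0]-r:c[0]+r],(400,400),interpolation=cv2.INTER_CUBIC)
cv2.imwrite('pics/g2.png',np.hstack([f(a,(255,210),60),f(b,(348,150),40)]))
E
```

```text
(no output)
```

View pics/g2.png

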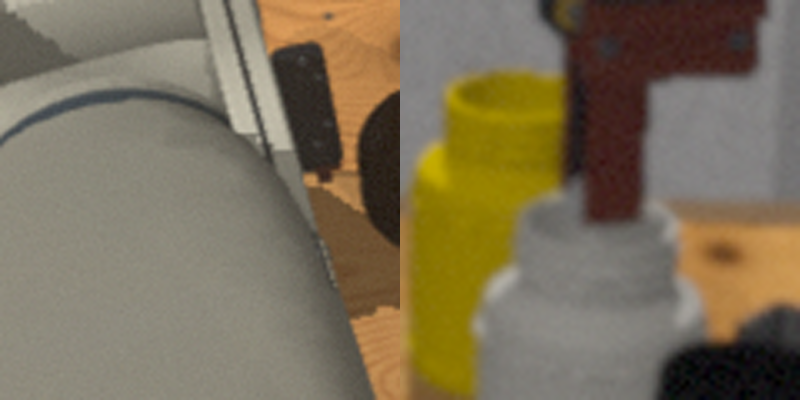

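The right-hand crop shows the near finger at about (615,200), over the mouth's centre and above the rim. I'll open the gripper.

Call:
{"fn": "servo_tool", "kwargs": {
  "plan": [
    [[-1, 0, 0, 0, 0, 0, 0], [-1, 0, 0, 0, 0, 0, 0], [-1, 0, 0, 0, 0, 0, 0], [-1, 0, 0, 0, 0, 0, 0], [-1, 0, 0, 0, 0, 0, 0]]
  ]
}}

```text
t: 5.72
ee_pos: [604.8, 196.0, 217.9]
orientation: [-3.124, -0.335, -0.0]
ft_force: [-0.4, 0.2, 0.0]
width: 53.1
grasp_force: 0.0
```

Call:
{"fn": "servo_tool", "kwargs": {
  "plan": [
    [[-1, 0, 0, 0.3, 0, 0, 0], [-1, 0, 0, 0.6, 0, 0, 0], [-1, 0, -0.4, 0.4, 0, 0, 0], [-1, 0, -0.8, 0, 0, 0, 0], [-1, 0, -0.9, 0, 0, 0, 0]]
  ]
}}

```text
t: 6.13
ee_pos: [605.6, 112.6, 272.2]
orientation: [-3.123, -0.34, -0.006]
ft_force: [-0.2, -0.8, 0.1]
width: 85.9
grasp_force: 0.0
```

Call:
{"fn": "servo_tool", "kwargs": {
  "plan": [
    [[-1, 0, -0.9, 0, 0, 0, 0.6], [-1, 0, -0.9, 0, 0, 0, 0.8], [-1, 0, -0.9, 0, 0, 0, 0.8], [-1, 0, -0.9, 0, 0, 0, 0.8], [-1, 0, -0.9, 0, 0, 0, 0.8]]
  ]
}}

```text
t: 6.55
ee_pos: [604.7, -69.7, 270.8]
orientation: [3.023, 0.852, 0.002]
ft_force: [1.0, 0.0, 0.4]
width: 87.5
grasp_force: 0.0
```

```bash
python3 - <<'E'
from h import *
b=shot('side','s3');a=shot('top','t3')
f=lambda i,c,r:cv2.resize(i[c[1]-r:c[1]+r,c[0]-r:c[0]+r],(400,400),interpolation=cv2.INTER_CUBIC)
cv2.imwrite('pics/g3.png',np.hstack([f(a,(255,213),45),f(b,(348,180),70)]))
E
```

```text
(no output)
```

View pics/g3.png

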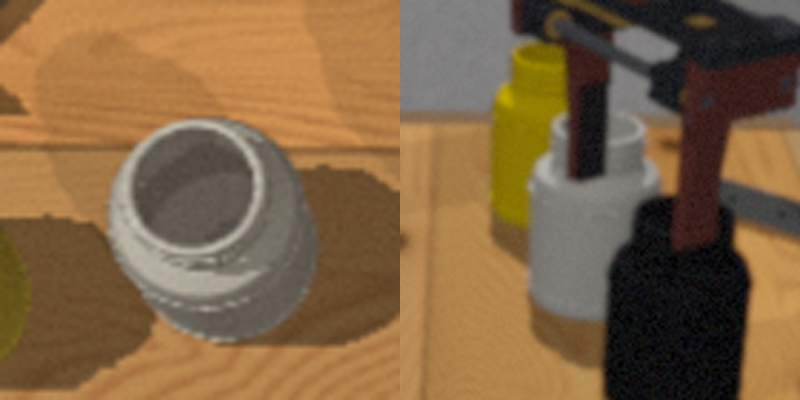

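The left crop shows the jar undisturbed, with its mouth at about (195,185). No nut lies outside it. Next is nut A.

Call:
{"fn": "servo_tool", "kwargs": {
  "plan": [
    [[-1, 0.07, -0.84, 0, 0, 0, 0.4], [-1, 0.07, -0.84, 0, 0, 0, 0.3], [-1, 0.07, -0.84, 0, 0, 0, 0], [-1, 0.07, -0.84, 0, 0, 0, 0], [-1, 0.06, -0.83, 0, 0, 0, 0]]
  ]
}}

```text
t: 7.07
ee_pos: [618.8, -236.3, 270.6]
orientation: [2.998, 0.938, 0.001]
ft_force: [1.1, 0.6, -0.5]
width: 87.6
grasp_force: 0.0
```

Call:
{"fn": "servo_tool", "kwargs": {
  "plan": [
    [[-1, 0, 0, -0.7, 0, 0, 0], [-1, 0, 0, -0.9, 0, 0, 0], [-1, 0, 0, -0.9, 0, 0, 0], [-1, 0, 0, -0.7, 0, 0, 0], [-1, 0, 0, -0.4, 0, 0, 0]]
  ]
}}

```text
t: 7.48
ee_pos: [617.2, -234.2, 122.7]
orientation: [-2.996, -0.937, 0.005]
ft_force: [-0.2, 0.8, 0.2]
width: 87.6
grasp_force: 0.0
```

Call:
{"fn": "servo_tool", "kwargs": {
  "plan": [
    [[-1, 0, 0, -0.4, 0, 0, 0], [-1, 0, 0, -0.3, 0, 0, 0], [-1, 0, 0, -0.25, 0, 0, 0], [-1, 0, 0, 0, 0, 0, 0], [1, 0, 0, 0, 0, 0, 0]]
  ]
}}

```text
t: 7.9
ee_pos: [618.6, -235.3, 87.9]
orientation: [-2.998, -0.938, 0.0]
ft_force: [-0.1, 0.3, 1.0]
width: 84.5
grasp_force: 0.0
```

Call:
{"fn": "servo_tool", "kwargs": {
  "plan": [
    [[1, 0, 0, 0, 0, 0, 0], [1, 0, 0, 0, 0, 0, 0], [1, 0, 0, 0, 0, 0, 0], [1, 0, 0, 0, 0, 0, 0], [1, 0, 0, 0, 0, 0, 0]]
  ]
}}

```text
t: 8.32
ee_pos: [618.5, -235.7, 88.2]
orientation: [2.998, 0.938, 0.001]
ft_force: [0.1, -0.7, -0.3]
width: 51.4
grasp_force: 0.0
```

Call:
{"fn": "servo_tool", "kwargs": {
  "plan": [
    [[1, 0, 0, 0, 0, 0, 0], [1, 0, 0, 0, 0, 0, 0], [1, 0, 0, 0, 0, 0, 0], [1, 0, 0, 0, 0, 0, 0], [1, 0, 0, 0, 0, 0, 0]]
  ]
}}

```text
t: 8.73
ee_pos: [618.3, -235.6, 87.6]
orientation: [-2.998, -0.938, 0.0]
ft_force: [0.1, 0.1, 0.8]
width: 23.2
grasp_force: 30.0
```

The pads overlap the nut by only about 4 mm, so I'll loosen, lower 4 mm and grip again.

Call:
{"fn": "servo_tool", "kwargs": {
  "plan": [
    [[0.2, 0, 0, 0, 0, 0, 0], [0.2, 0, 0, 0, 0, 0, 0], [0.2, 0, 0, -0.1, 0, 0, 0], [1, 0, 0, 0, 0, 0, 0], [1, 0, 0, 0, 0, 0, 0]]
  ]
}}

```text
t: 9.15
ee_pos: [618.1, -235.5, 83.2]
orientation: [-2.998, -0.938, 0.001]
ft_force: [0.3, 0.2, -0.3]
width: 25.4
grasp_force: 0.0
```

Call:
{"fn": "servo_tool", "kwargs": {
  "plan": [
    [[1, 0, 0, 0, 0, 0, 0], [1, 0, 0, 0, 0, 0, 0], [1, 0, 0, 0, 0, 0, 0], [1, 0, 0, 0, 0, 0, 0], [1, 0, 0, 0, 0, 0, 0]]
  ]
}}

```text
t: 9.57
ee_pos: [618.4, -235.6, 83.7]
orientation: [2.998, 0.938, 0.0]
ft_force: [-0.4, -0.0, 0.2]
width: 23.6
grasp_force: 30.0
```

Call:
{"fn": "servo_tool", "kwargs": {
  "plan": [
    [[1, 0, 0, 0.3, 0, 0, 0], [1, 0, 0, 0.8, 0, 0, 0], [1, 0, 0, 1, 0, 0, 0], [1, 0, 0, 1, 0, 0, 0], [1, 0, 0, 0.95, 0, 0, 0]]
  ]
}}

```text
t: 9.98
ee_pos: [618.2, -235.5, 248.5]
orientation: [2.998, 0.938, 0.001]
ft_force: [1.0, -0.8, -0.6]
width: 23.4
grasp_force: 30.0
```

Call:
{"fn": "servo_tool", "kwargs": {
  "plan": [
    [[1, -0.02, 0.72, 0, 0, 0, 0], [1, -0.02, 0.72, 0, 0, 0, 0], [1, -0.02, 0.72, 0, 0, 0, 0], [1, -0.02, 0.72, 0, 0, 0, 0], [1, -0.02, 0.72, 0, 0, 0, 0]]
  ]
}}

```text
t: 10.4
ee_pos: [614.1, -90.4, 247.0]
orientation: [2.998, 0.938, 0.002]
ft_force: [0.7, 0.2, -0.1]
width: 23.3
grasp_force: 30.0
```

Call:
{"fn": "servo_tool", "kwargs": {
  "plan": [
    [[1, -0.02, 0.72, 0, 0, 0, 0], [1, -0.02, 0.72, 0, 0, 0, 0], [1, -0.02, 0.72, 0, 0, 0, 0], [1, -0.02, 0.72, 0, 0, 0, 0], [1, -0.02, 0.72, 0, 0, 0, 0]]
  ]
}}

```text
t: 10.82
ee_pos: [610.1, 53.8, 246.8]
orientation: [2.998, 0.938, 0.001]
ft_force: [-0.4, 0.1, -0.0]
width: 23.3
grasp_force: 30.0
```

Call:
{"fn": "servo_tool", "kwargs": {
  "plan": [
    [[1, -0.03, 0.72, 0, 0, 0, 0], [1, -0.03, 0.72, 0, 0, 0, 0], [1, -0.03, 0.72, 0, 0, 0, 0], [1, -0.03, 0.72, 0, 0, 0, 0], [1, -0.03, 0.72, 0, 0, 0, 0]]
  ]
}}

```text
t: 11.23
ee_pos: [604.1, 197.9, 246.8]
orientation: [-2.998, -0.939, -0.001]
ft_force: [0.6, 1.4, -0.1]
width: 23.5
grasp_force: 30.0
```

Call:
{"fn": "servo_tool", "kwargs": {
  "plan": [
    [[1, 0, 0, -0.3, 0, 0, 0], [1, 0, 0, -0.3, 0, 0, 0], [1, 0, 0, -0.2, 0, 0, 0], [1, 0, 0, 0, 0, 0, 0], [1, 0, 0, 0, 0, 0, 0]]
  ]
}}

```text
t: 11.65
ee_pos: [604.0, 195.0, 212.8]
orientation: [2.999, 0.936, -0.003]
ft_force: [0.0, 0.9, -0.6]
width: 23.7
grasp_force: 30.0
```

Call:
{"fn": "servo_tool", "kwargs": {
  "plan": [
    [[1, 0, 0.03, 0.1, 0, 0, 0], [1, 0, 0, 0, 0, 0, 0], [-1, 0, 0, 0, 0, 0, 0], [-1, 0, 0, 0, 0, 0, 0], [-1, 0, 0, 0, 0, 0, 0]]
  ]
}}

```text
t: 12.07
ee_pos: [604.5, 197.5, 218.0]
orientation: [-2.998, -0.938, -0.001]
ft_force: [0.3, -0.0, 0.5]
width: 40.0
grasp_force: 0.0
```

Call:
{"fn": "servo_tool", "kwargs": {
  "plan": [
    [[-1, 0, 0, 0, 0, 0, 0], [-1, 0, 0, 0, 0, 0, 0], [-1, 0, 0, 0.5, 0, 0, 0], [-1, 0, 0, 0.8, 0, 0, 0], [-1, 0, 0, 0.5, 0, 0, 0]]
  ]
}}

```text
t: 12.48
ee_pos: [604.7, 197.8, 291.5]
orientation: [2.998, 0.939, 0.001]
ft_force: [1.3, -0.3, 0.9]
width: 73.3
grasp_force: 0.0
```

Call:
{"fn": "servo_tool", "kwargs": {
  "plan": [
    [[-1, -0.2, -0.8, 0, 0, 0, 0], [-1, -0.4, -0.8, 0, 0, 0, 0], [-1, -0.4, -0.8, 0, 0, 0, 0], [-1, -0.4, -0.8, 0, 0, 0, 0], [-1, -0.4, -0.8, 0, 0, 0, 0]]
  ]
}}

```text
t: 12.9
ee_pos: [531.4, 36.5, 289.8]
orientation: [2.998, 0.939, 0.0]
ft_force: [0.4, -1.1, -0.7]
width: 87.8
grasp_force: 0.0
```

Call:
{"fn": "servo_tool", "kwargs": {
  "plan": [
    [[-1, -0.3, -0.8, 0, 0, 0, 0], [-1, -0.3, -0.8, 0, 0, 0, 0], [-1, -0.3, -0.8, 0, 0, 0, 0], [-1, 0, -0.8, 0, 0, 0, 0], [-1, 0, -0.8, 0, 0, 0, 0]]
  ]
}}

```text
t: 13.32
ee_pos: [495.5, -123.8, 290.0]
orientation: [2.998, 0.938, 0.0]
ft_force: [1.0, -1.1, -0.7]
width: 87.6
grasp_force: 0.0
```

Call:
{"fn": "servo_tool", "kwargs": {
  "plan": [
    [[-1, 0, -0.6, 0, 0, 0, 0], [-1, 0, -0.3, 0, 0, 0, 0], [-1, 0, 0, 0, 0, 0, 0], [-1, 0, 0, 0, 0, 0, 0], [-1, 0, 0, 0, 0, 0, 0]]
  ]
}}

```text
t: 13.73
ee_pos: [496.3, -157.3, 289.5]
orientation: [-2.997, -0.939, 0.001]
ft_force: [0.3, -0.2, 0.8]
width: 88.0
grasp_force: 0.0
```

```bash
python3 - <<'E'
from h import *
b=shot('side','s4');a=shot('top','t4')
f=lambda i,x,y,w,h:cv2.resize(i[y:y+h,x:x+w],(400,400),interpolation=cv2.INTER_CUBIC)
cv2.imwrite('pics/g4.png',np.hstack([f(a,200,130,200,200),f(b,220,100,260,260)]))
E
```

```text
(no output)
```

View pics/g4.png

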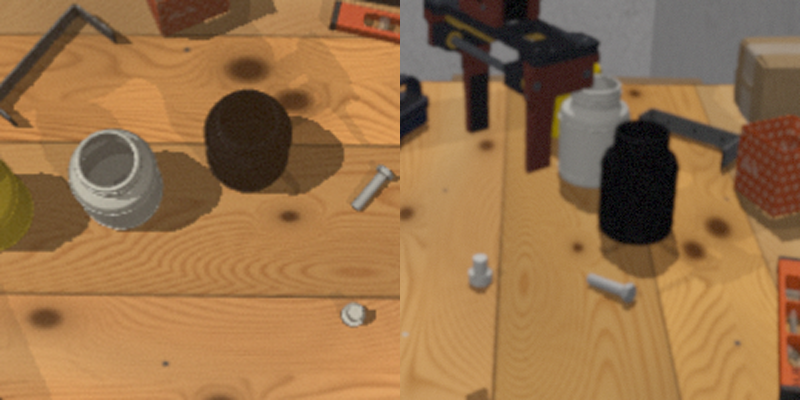

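The jar stands upright at about (115,175) in the left crop. No loose nut lies near it, and the bolt is where it was, so I'm handing in.

```bash
python3 -c "
from workcell import close_job
print(close_job())"
```

```text
the job is handed in; nothing more can be done
None
```

I dropped both nuts through the neck of the white jar and handed the job in at about 14 s. The last images show the jar upright, the bolt in place and no nut outside, but the jar's floor was out of view and no verdict came back.

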